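# Seat the membrane cassette in its holder

### The arm

A 7-joint arm with a two-finger parallel gripper is mounted at the origin on a cart in front of the work surface, level with it; the furniture and walls round the work are solid. World frame = base frame: x ahead of the robot, y to its left, z up, the work surface at z = 0. Lengths are in m, angles in rad, forces in N, time in s.
With the tool pointing down it reaches from about 0.375 to 0.925 m from the base axis. Payload 3.1 kg.
Tool frame: the origin (TCP) lies midway between the tips of the shut fingers; the grasp point (between the pads) lies 19 mm behind it; z points along the fingers, y is the line along which they close (so a half turn about z gives the same grasp; the last joint's range is limited). The gripper opens to 85 mm and grips with 20 to 120 N. Pads are 22 mm wide; open, the fingers measure 114 mm over their backs; the gripper's body (76 mm by 85 mm) begins 54 mm behind the grasp point. The pads swing forward as they close: fully open they stand 13 mm farther back than shut.
Start: joints at [1.176, 0.383, 0.044, 1.598, -0.018, 1.161, -0.05], TCP at [0.19, -0.622, 0.207] pointing down, gripper open.
Joint ranges: [-2.61, 2.61], [-0.41, 2.15], [-1.48, 1.57], [0, 2.5], [-1.57, 4.71], [0.05, 1.97], [-2.85, 2.85]. Speed limits (rad/s): [2.79, 2.79, 3.14, 3.14, 3.14, 3.14, 3.14].

### API

Orientations are given as [roll, pitch, yaw] about the fixed x, y, z axes, in that order (R = Rz(yaw) Ry(pitch) Rx(roll)).
In Python, from bench import manip gives the robot as it stands. The module is installed in compiled form; this text tells all that it offers.
- The arm moves only by the shell command python3 -m crank 'ROWS'. ROWS is JSON, a list that holds one entry, the list of rows, each a list of 5 numbers: the finger opening in mm, from 0 to 85.4, then the shift along the tool's x, y, z in mm, then the turn about the tool's z in rad. In form: [[[claw, tx, ty, tz, turn], ...]]. A call has 1 to 12 rows; each row is the pose to reach, as a shift and turn from the pose commanded when the call began, along the tool's axes at that moment; what a row does not reach only later rows make up. A row lasts 1/12 s, in which the tool goes at most 41.7 mm and 7.16 degrees, less where a joint would pass 70% of its speed; a pose out of reach is approached as far as the arm can. A call with a gripper value outside its range is refused whole. The fingers move at their own pace and stop on an object; the grip force is fixed at half the most. Time passes only in rows, so rows that repeat a pose let the fingers close. It gives the time, the measured TCP pose, the force, the opening and the grip force at its end, in the units of the state.
- manip.get_state(): the state, without advancing time (a new reading comes with each control period).
- manip.read_camera(name): name is "side" or "top" or "wrist"; returns a dict with "pixels" (384x512x3 uint8, blue, green, red), "depth" (384x512 float32, m along the optical axis (not along the pixel's ray), 0 where there is no reading), "camera_matrix" (3x3 intrinsics, pixels), "R" (3x3) and "t" (3): a world point X has camera coordinates R X + t. Camera axes: x right, y down, z forward; pixel columns grow to the right and rows downward; lengths in m; the calibration is good to about 2 mm. A picture is of the moment at which its call begins.
- manip.job_done(): hands the job in; it is judged then, once.
The state is a dict: "t": time; "q": joint angles; "joint_vel": joint speeds; "tau": joint torques, N m; "tcp_pos": TCP position; "orientation": TCP orientation; "wrist_force": force on the tool from outside, world axes, zero at the start; "torque": the same for the moment, N m; "finger_gap": finger opening in m; "grip_force": force on a finger pad.
Only numpy, scipy, OpenCV 4.12 (cv2) and the standard library are available. Lean on these libraries where they do the work, as an engineer would, in place of code of your own. Each camera call takes 0.05 s, during which the arm holds its last target. There are 200 camera calls.

### The job

Load the blue membrane cassette into the metal holder: pick it up by its grip bar, lower it into the rectangular pocket without dropping it, and leave it lying flat and square on the pocket floor. Leave the orange cassette where it is.

Things in the scene. Friction and masses are not known exactly. Their poses are not given: they have to be found in the camera images.
- blue_cassette_center (a point): The blue membrane cassette, loose, about 120 g: a plate 96 mm (its x) by 56 mm (y), 16 mm thick; on the middle of its top a grip bar 62 mm long (x), 16 mm wide (y), rising 30 mm above the plate, 46 mm over all. This point is its middle, 23 mm above its underside. It stands upright on the worktop at the start, z up.
- orange_cassette_center (a point): An orange cassette of exactly the same shape and size, not to be used. This point is its middle, 23 mm above its underside; axes as for the blue one. One cassette stands to the robot's right, the other just beyond a fixed black pump about 100 mm high; with the fingertips 200 mm above the worktop a carried cassette clears everything near.
- pocket (a point): Centre of the floor of the pocket in the holder, a grey metal block 138 mm (its x) by 98 mm (its y) and 22 mm high with a hose nipple on each short end, fixed to the worktop. The pocket is open at the top, 110 mm along x by 70 mm along y (7 mm of play on every side of a cassette) and 14 mm deep; its floor is 8 mm above the worktop. The long side of the cassette goes along x, either way round; a seated cassette's plate stands 2 mm above the rim.
Mind the look-alikes: they are no part of the job. Several things look just like the part that bears blue_cassette_center: the one meant starts nearest to the robot's base.

How it is judged:
By the outcome, as a careful person would: the job done as asked, in the order asked, and still so for the second after the job is handed in, with the robot touching nothing.
It also fails if it takes over 40 s, if anything falls off the work surface, if the arm or the gripper's body presses on something with over 40 N, if the wrist force passes 120 N, or if a joint passes its speed limit or range.

## Working session

There is one attempt and no reset: what is moved stays moved. The work goes in short steps, Python scripts to look and compute and a shell command to move; the robot and the scene stay as the last step left them, time stands still between calls to the robot, and variables do not carry over. Pictures are saved under pics/ and viewed, at most 12 in all, crops included, and the job is handed in when it is done.

```bash
mkdir -p pics; cat > h.py <<'E'
import numpy as np,cv2
from bench import manip
def cam(n,save=None):
    c=manip.read_camera(n)
    if save: cv2.imwrite('pics/'+save,c['pixels'])
    return c
def pts(c):
    d=c['depth'];v,u=np.indices(d.shape);K=c['camera_matrix']
    P=np.stack([(u-K[0,2])/K[0,0]*d,(v-K[1,2])/K[1,1]*d,d],-1)
    return (P-c['t'])@c['R']   # R^T (P-t)
E
python3 - <<'E'
from h import *
s=manip.get_state();print({k:np.round(s[k],3) for k in('t','tcp_pos','orientation','finger_gap')})
for n in('top','side'):
    c=cam(n,n+'1.png');np.savez(n+'1.npz',P=pts(c),I=c['pixels']);print(n,-c['R'].T@c['t'])
E
```

```text
{'t': np.float64(0.0), 'tcp_pos': array([ 0.19 , -0.621,  0.206]), 'orientation': array([-3.139,  0.   ,  0.297]), 'finger_gap': np.float64(0.086)}
top [-0.12626325  0.06990738  1.78235665]
side [-0.42659564  1.25813116  0.755185  ]
```

View pics/top1.png

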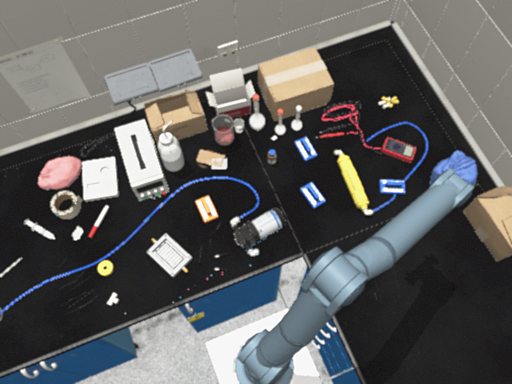

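View pics/side1.png

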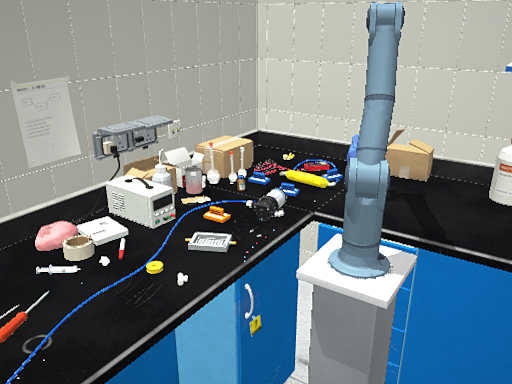

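The top picture shows three blue cassettes at about (306,148), (312,194) and (392,186). The orange one is at (206,208), the holder at (169,255) and the pump at (260,228). I'll measure them all and crop in close.

```bash
python3 - <<'E'
from h import *
z=np.load('top1.npz');P,I=z['P'],z['I']
for n,(u,v),r in(('b1',(306,148),16),('b2',(312,194),16),('b3',(392,186),15),('orange',(206,208),16),('holder',(169,255),30)):
    s=np.s_[v-r:v+r,u-r:u+r];p=P[s].reshape(-1,3);z_=p[:,2]
    for lo,hi in((.009,.022),(.036,.056)) if n!='holder' else ((.015,.03),(.004,.012)):
        q=p[(z_>lo)&(z_<hi)]
        if len(q)<8: print(n,lo,len(q));continue
        rc=cv2.minAreaRect((q[:,:2]*1000).astype(np.float32))
        m=q[:,:2].mean(0);w,V=np.linalg.eigh(np.cov(q[:,:2].T))
        print(n,lo,len(q),'mean',m.round(4),'z',np.median(q[:,2]).round(4),'rect',np.round(rc[0],1),np.round(rc[1],1),round(rc[2],1),'ax',np.degrees(np.arctan2(V[1,1],V[0,1])).round(1),'R',np.hypot(*m).round(3))
cv2.imwrite('pics/crop1.png',cv2.resize(I[125:285,135:415],None,fx=2.8,fy=2.8,interpolation=cv2.INTER_CUBIC))
E
```

```text
b1 0.009 196 mean [ 0.7002 -0.4705] z 0.0148 rect [ 710.2 -484.2] [106.4 151.4] 11.4 ax 176.8 R 0.844
b1 0.036 65 mean [ 0.7045 -0.4716] z 0.0422 rect [ 705.8 -471.8] [63.1 18.6] 0.6 ax -177.0 R 0.848
b2 0.009 231 mean [ 0.5057 -0.4122] z 0.0149 rect [ 517.1 -421.4] [105.7 134.8] 62.6 ax -171.4 R 0.652
b2 0.036 71 mean [ 0.5084 -0.4129] z 0.0435 rect [ 508.  -413.6] [59.8 18.9] 12.4 ax -169.6 R 0.655
b3 0.009 207 mean [ 0.4204 -0.7113] z 0.0151 rect [ 424.9 -717.8] [106.1 120.5] 69.6 ax 65.7 R 0.826
b3 0.036 65 mean [ 0.4239 -0.713 ] z 0.0436 rect [ 424.8 -713.8] [61.4 20.8] 67.6 ax 65.1 R 0.829
orange 0.009 251 mean [ 0.6078 -0.014 ] z 0.0159 rect [614.5 -15.4] [112.6 116.4] 68.9 ax -174.5 R 0.608
orange 0.036 65 mean [ 0.6093 -0.015 ] z 0.0458 rect [609.4 -14.8] [63.7 16.3] 1.1 ax -177.0 R 0.61
holder 0.015 424 mean [0.4886 0.1749] z 0.0205 rect [493.3 162.8] [176.8 122. ] 25.8 ax -153.9 R 0.519
holder 0.004 776 mean [0.4945 0.1763] z 0.0068 rect [498.  177.8] [221.8 234.7] 70.4 ax -175.9 R 0.525
```

View pics/crop1.png

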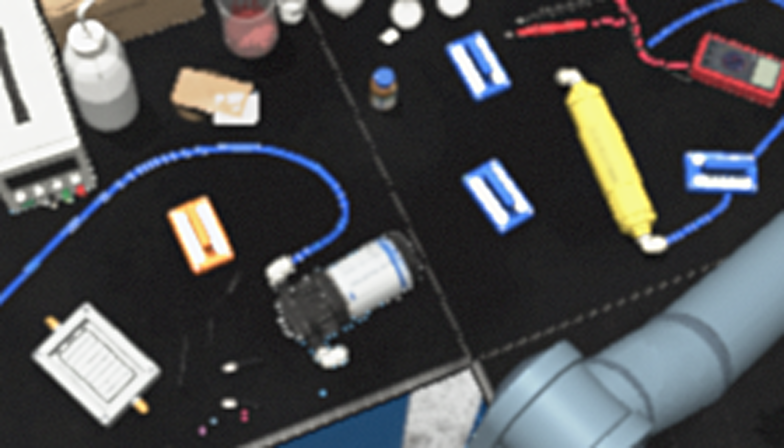

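The candidates for the blue cassette are (306,148) at R 0.848, (312,194) at R 0.655 and (392,186) at R 0.829. The orange one (206,208) is ruled out. I'm taking (312,194), since it's nearest the base. It sits at (0.508, -0.413), bar top about 0.044–0.046, long axis about 11°. The crop confirms blue with a bar, at crop position (498,195). Next I'll hover above it.

```bash
python3 -m crank '[[[85,20,-6,0,0.0],[85,55,-16,0,0.02],[85,96,-28,0,0.04],[85,136,-39,0,0.06],[85,176,-51,0,0.08],[85,216,-63,0,0.1],[85,256,-74,0,0.1],[85,296,-86,0,0.1],[85,332,-97,0,0.1],[85,355,-103,0,0.1],[85,365,-106,0,0.1],[85,365,-106,0,0.1]]]'
cat >> h.py <<'E'
def look(name,lo,hi,near,rad,n='wrist'):
    c=cam(n,name);P=pts(c);s=manip.get_state()
    print(np.round(s['t'],2),s['tcp_pos'].round(4),s['orientation'].round(4),s['finger_gap'])
    p=P[(c['depth']>0)];p=p[(p[:,2]>lo)&(p[:,2]<hi)&(np.hypot(*(p[:,:2]-near).T)<rad)]
    rc=cv2.minAreaRect((p[:,:2]*1000).astype(np.float32))
    print(len(p),'z',np.median(p[:,2]).round(4),'mean',p.mean(0).round(4),'rect',np.round(rc[0],1),np.round(rc[1],1),round(rc[2],1))
    return c,P
E
python3 - <<'E'
from h import *
look('w1.png',.034,.056,[.508,-.413],.06)
E
```

```text
t: 1.1
tcp_pos: [0.5111, -0.4097, 0.2064]
orientation: [-3.139, -0.001, 0.203]
wrist_force: [0.7, 0.4, -0.3]
finger_gap: 0.0851
grip_force: 0.0
1.15 [ 0.5081 -0.4128  0.2065] [-3.1409e+00  1.4000e-03  1.9910e-01] 0.08504576463822264
652 z 0.0461 mean [ 0.5127 -0.4139  0.0456] rect [ 511.3 -414.4] [61.8 16.8] 10.1
```

View pics/w1.png

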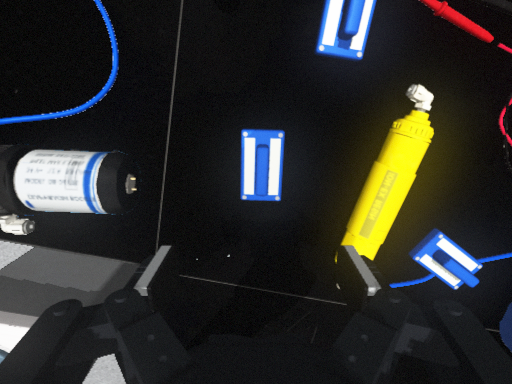

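The wrist picture shows the blue cassette at (262,165), with the bar along the tool x. The bar top is at z 0.046 and measures 62x17, so it matches. The bar centre is at (0.511, -0.4142), axis 10.1°. I'll descend to TCP z ≈ 0.0205, which keeps the tips above the plate, and close.

```bash
python3 -m crank '[[[85,2,2,20,0.02],[85,2,2,55,0.022],[85,2,2,95,0.022],[85,2,2,130,0.022],[85,2,2,155,0.022],[85,2,2,172,0.022],[85,2,2,182,0.022],[85,2,2,185.5,0.022],[85,2,2,185.5,0.022]]]'
python3 -m crank '[[[60,0,0,0,0],[40,0,0,0,0],[20,0,0,0,0],[0,0,0,0,0],[0,0,0,0,0],[0,0,0,0,0],[0,0,0,0,0],[0,0,0,0,0],[0,0,0,0,0],[0,0,0,0,0]]]'
```

```text
t: 1.9
tcp_pos: [0.5082, -0.4169, 0.0212]
orientation: [3.142, 0.002, 0.172]
wrist_force: [0.1, -0.1, 0.3]
finger_gap: 0.085
grip_force: 0.0
t: 2.73
tcp_pos: [0.511, -0.4152, 0.0221]
orientation: [3.141, -0.001, 0.175]
wrist_force: [-0.1, 0.9, 2.8]
finger_gap: -0.0
grip_force: 1.5
```

The gap is 0, so the grasp missed. I'll look before moving again.

```bash
python3 - <<'E'
from h import *
a=cam('wrist')['pixels'];c=cam('side');s=manip.get_state();print(s['tcp_pos'],s['finger_gap'],s['grip_force'],s['wrist_force'])
K=c['camera_matrix'];p=K@(c['R']@s['tcp_pos']+c['t']);u,v=(p[:2]/p[2]).astype(int);print(u,v)
b=cv2.resize(c['pixels'][v-50:v+40,u-60:u+60],(512,384),interpolation=cv2.INTER_CUBIC)
cv2.imwrite('pics/m1.png',cv2.resize(np.hstack([a,b]),(800,300)))
E
```

```text
[ 0.51097612 -0.41520108  0.02216652] -0.00021753528198126804 1.6834667511284351 [0.596704   0.41252112 2.89831929]
286 188
```

View pics/m1.png

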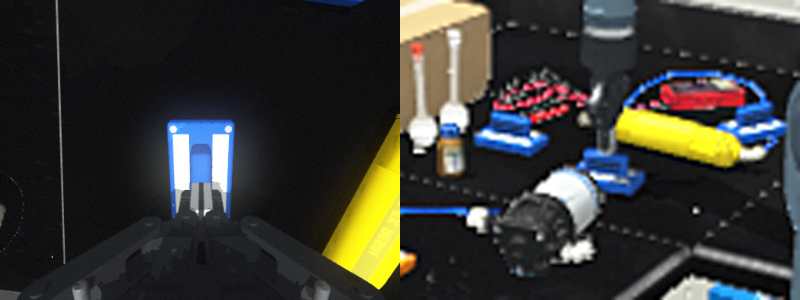

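The wrist view shows the fingers shut at the near part of the cassette, with the bar sticking out ahead at about (202,165). I'll measure where the cassette is now.

```bash
python3 - <<'E'
from h import *
c,P=look('w2.png',.036,.052,[.54,-.41],.06)
look('w3.png',.011,.02,[.54,-.41],.07)
x0=np.array([.511,-.4152]);d=np.array([np.cos(.176),np.sin(.176)])
# height profile along image column at bar
for v in range(140,300,8): print(v,[tuple((P[v,u]*1000).round().astype(int)) for u in (240,257,275)])
cv2.imwrite('pics/w2c.png',cv2.resize(c['pixels'][140:300,180:340],(640,640))[:600])
E
```

```text
2.88 [ 0.511  -0.4152  0.0221] [ 3.1411e+00 -8.0000e-04  1.7490e-01] 0.0003163061121946537
1180 z 0.046 mean [ 0.5314 -0.4104  0.0453] rect [ 527.3 -411.3] [29.7 16.8] 11.2
2.93 [ 0.5109 -0.4152  0.0221] [ 3.1411e+00 -7.0000e-04  1.7490e-01] 0.0001617603502363796
6318 z 0.0168 mean [ 0.5286 -0.411   0.0167] rect [ 516.9 -413.1] [84.5 56.2] 9.9
140 [(np.int64(564), np.int64(-393), np.int64(1)), (np.int64(566), np.int64(-404), np.int64(2)), (np.int64(568), np.int64(-416), np.int64(0))]
148 [(np.int64(559), np.int64(-394), np.int64(1)), (np.int64(561), np.int64(-405), np.int64(1)), (np.int64(563), np.int64(-418), np.int64(-1))]
156 [(np.int64(556), np.int64(-395), np.int64(15)), (np.int64(558), np.int64(-406), np.int64(15)), (np.int64(560), np.int64(-417), np.int64(14))]
164 [(np.int64(552), np.int64(-396), np.int64(17)), (np.int64(553), np.int64(-407), np.int64(16)), (np.int64(555), np.int64(-418), np.int64(16))]
172 [(np.int64(546), np.int64(-397), np.int64(17)), (np.int64(548), np.int64(-408), np.int64(16)), (np.int64(550), np.int64(-419), np.int64(16))]
180 [(np.int64(541), np.int64
[... 1462 characters left out ...]
405), np.int64(71)), (np.int64(523), np.int64(-412), np.int64(79)), (np.int64(520), np.int64(-421), np.int64(72))]
268 [(np.int64(522), np.int64(-405), np.int64(87)), (np.int64(522), np.int64(-412), np.int64(84)), (np.int64(524), np.int64(-420), np.int64(85))]
276 [(np.int64(523), np.int64(-405), np.int64(94)), (np.int64(518), np.int64(-413), np.int64(84)), (np.int64(526), np.int64(-419), np.int64(93))]
284 [(np.int64(521), np.int64(-405), np.int64(96)), (np.int64(514), np.int64(-414), np.int64(84)), (np.int64(524), np.int64(-419), np.int64(96))]
292 [(np.int64(522), np.int64(-406), np.int64(102)), (np.int64(510), np.int64(-414), np.int64(85)), (np.int64(524), np.int64(-419), np.int64(101))]
```

View pics/w2c.png

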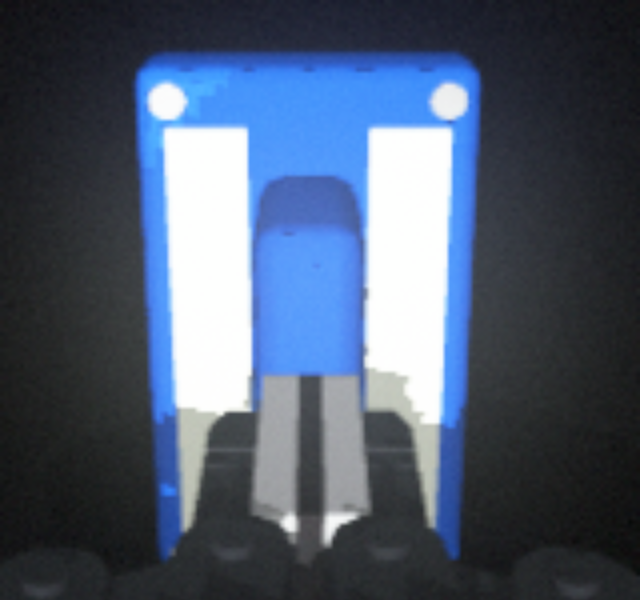

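The cassette hasn't moved: the bar's far end is still at x 0.541. By depth, the fingers are shut on top of the bar, with pads visible only from z ≈ 0.047 up, while the TCP reads 0.022. So the real tips seem about 25 mm higher than reported. I'll rise and measure the offset between tip and TCP.

```bash
python3 -m crank '[[[0,0,0,-20,0],[0,0,0,-50,0],[0,0,0,-70,0],[0,0,0,-80,0],[0,0,0,-80,0],[0,0,0,-80,0]]]'
python3 - <<'E'
from h import *
c,P=look('w4.png',.036,.056,[.511,-.4142],.06)
s=manip.get_state();T=s['tcp_pos']
q=P[(c['depth']>0)&(np.hypot(P[...,0]-T[0],P[...,1]-T[1])<.035)&(P[...,2]>.056)&(P[...,2]<.2)]
print('wrist: lowest pad z - tcp z (mm)',np.round((np.percentile(q[:,2],[0,1,3,10])-T[2])*1000,1))
low=q[q[:,2]<q[:,2].min()+.006];print('tip xy',low.mean(0).round(4),'tcp',T.round(4))
c=cam('side');P=pts(c);K=c['camera_matrix']
q=P[(c['depth']>0)&(np.hypot(P[...,0]-T[0],P[...,1]-T[1])<.03)&(P[...,2]>.06)&(P[...,2]<.25)]
print('side: lowest',np.round((np.sort(q[:,2])[:8]-T[2])*1000,1))
p=K@(c['R']@T+c['t']);u,v=(p[:2]/p[2]).astype(int)
I=c['pixels'].copy();I[v,u]=(0,0,255)
cv2.imwrite('pics/s2.png',cv2.resize(I[v-45:v+45,u-60:u+60],(640,480),interpolation=cv2.INTER_NEAREST))
E
```

```text
t: 3.43
tcp_pos: [0.5101, -0.4149, 0.1012]
orientation: [-3.141, 0.0, 0.175]
wrist_force: [0.1, -0.6, -0.6]
finger_gap: -0.0001
grip_force: 0.0
3.48 [ 0.5093 -0.4143  0.1   ] [-3.1396e+00  2.0000e-03  1.7490e-01] 0.00019194646767224045
1253 z 0.0462 mean [ 0.5139 -0.4137  0.0457] rect [ 511.9 -414.1] [60.5 16.5] 10.7
wrist: lowest pad z - tcp z (mm) [29.  34.4 40.2 55.8]
tip xy [ 0.5201 -0.4123  0.1328] tcp [ 0.5093 -0.4143  0.1   ]
side: lowest [19.1 22.1 25.6 25.9 26.9 29.7 30.9 31.4]
```

View pics/s2.png

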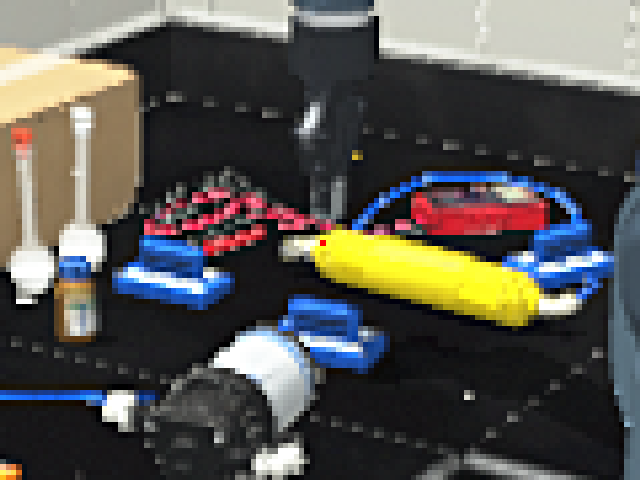

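The side picture shows the real fingertip at about (328,220), above the projected TCP at (323,243). From the contact on the bar top, the tips are about 24 mm above the reported TCP. The cassette is unmoved at (0.512, -0.414). I'll open and go down to a reported z of about -0.004, which puts the tips about 3.5 mm above the plate, watching the force.

```bash
python3 -m crank '[[[85,0,0,0,0],[85,0,0,0,0],[85,0,0,0,0],[85,1,0,0,0],[85,1,0,0,0],[85,1,0,30,0],[85,1,0,60,0],[85,1,0,85,0],[85,1,0,97,0],[85,1,0,103,0],[85,1,0,104,0],[85,1,0,104,0]]]'
python3 -m crank '[[[60,0,0,0,0],[40,0,0,0,0],[20,0,0,0,0],[0,0,0,0,0],[0,0,0,0,0],[0,0,0,0,0],[0,0,0,0,0],[0,0,0,0,0]]]'
```

```text
t: 4.53
tcp_pos: [0.5123, -0.4154, -0.0015]
orientation: [3.14, -0.001, 0.175]
wrist_force: [-0.3, -0.9, -0.2]
finger_gap: 0.0846
grip_force: 0.0
t: 5.2
tcp_pos: [0.5119, -0.4151, -0.0018]
orientation: [3.141, -0.001, 0.175]
wrist_force: [0.2, 0.5, 3.0]
finger_gap: 0.0148
grip_force: 60.7
```

Gripped: 60 N at a 15 mm gap. I'll lift slowly at first, then to the clear height.

```bash
python3 -m crank '[[[0,0,0,-5,0],[0,0,0,-15,0],[0,0,0,-32,0],[0,0,0,-55,0],[0,0,0,-80,0],[0,0,0,-105,0],[0,0,0,-130,0],[0,0,0,-155,0],[0,0,0,-178,0],[0,0,0,-194,0],[0,0,0,-200,0],[0,0,0,-200,0]]]'
python3 - <<'E'
from h import *
s=manip.get_state();T=s['tcp_pos'];print(T,s['orientation'],s['wrist_force'],s['finger_gap'],s['q'].round(2))
c=cam('wrist','w5.png');P=pts(c)
q=P[(c['depth']>0)&(np.hypot(P[...,0]-T[0]-.01,P[...,1]-T[1])<.08)];
q=q[(q[:,2]-T[2]>0)&(q[:,2]-T[2]<.035)]
print(np.median(q[:,2])-T[2],len(q),cv2.minAreaRect((q[:,:2]*1000).astype(np.float32)))
# holder from top cam: bright rim
z=np.load('top1.npz');P,I=z['P'],z['I'];s=np.s_[225:285,140:205]
p=P[s].reshape(-1,3);g=I[s].min(-1).ravel();m=(p[:,2]>.003)&(p[:,2]<.032)&(g>90)
print(m.sum(),cv2.minAreaRect((p[m,:2]*1000).astype(np.float32)))
E
```

```text
t: 6.2
tcp_pos: [0.5125, -0.4156, 0.2002]
orientation: [3.139, -0.003, 0.175]
wrist_force: [0.4, -0.4, 0.0]
finger_gap: 0.0149
grip_force: 60.1
[ 0.51248557 -0.41559068  0.20024718] [ 3.13853615e+00 -2.92236488e-03  1.74752523e-01] [ 0.38694102 -0.43924538  0.00760364] 0.014912449147389392 [ 0.69  0.41 -0.1   1.58  0.04  1.15 -0.81]
0.018543260324355326 6668 ((511.9980163574219, -414.75347900390625), (96.14167022705078, 56.286293029785156), 10.119552612304688)
955 ((491.4080810546875, 173.134521484375), (182.39190673828125, 103.19279479980469), 25.60116195678711)
```

View pics/w5.png

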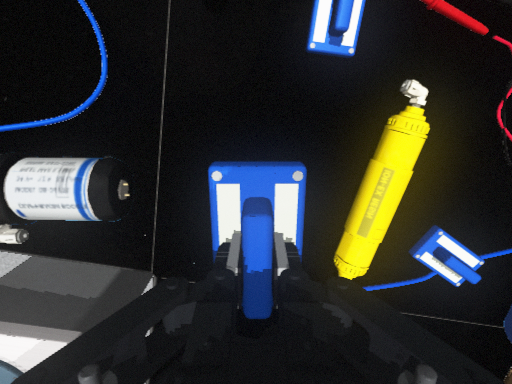

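The cassette is held square and level: plate 96x56 at 10.1°, underside about 2.5 mm above the reported TCP, centre within 1 mm of the TCP. The top camera gives the holder centre as (0.491, 0.173) at 25.6°. I'll carry it to y ≈ 0.03, turn, and look at the holder from near.

```bash
python3 -m crank '[[[0,1,-10,0,0],[0,4,-32,0,-0.02],[0,8,-65,0,-0.05],[0,13,-100,0,-0.08],[0,17,-136,0,-0.11],[0,22,-172,0,-0.14],[0,27,-208,0,-0.17],[0,31,-244,0,-0.2],[0,36,-280,0,-0.23],[0,41,-316,0,-0.26],[0,45,-350,0,-0.272],[0,49,-378,0,-0.272]]]'
python3 -m crank '[[[0,25,-15,0,0],[0,30,-33,0,0],[0,36,-46,0,0],[0,38,-49,0,0],[0,38,-49,0,0],[0,38,-49,0,0]]]'
python3 - <<'E'
from h import *
c,P=look('w6.png',.017,.027,[.491,.173],.1)
g=c['pixels'].min(-1)
p=P[(c['depth']>0)&(P[...,2]>.018)&(P[...,2]<.027)&(np.hypot(P[...,0]-.491,P[...,1]-.173)<.09)]
print(len(p));np.savez('w6.npz',P=P,I=c['pixels'])
E
```

```text
t: 7.25
tcp_pos: [0.4913, -0.0302, 0.1957]
orientation: [-3.139, 0.003, 0.45]
wrist_force: [0.7, -0.1, -0.8]
finger_gap: 0.0149
grip_force: 60.1
t: 7.75
tcp_pos: [0.506, 0.0257, 0.1966]
orientation: [-3.141, 0.002, 0.447]
wrist_force: [0.8, -0.7, -1.6]
finger_gap: 0.0146
grip_force: 60.1
7.8 [0.5064 0.0249 0.1968] [3.1415e+00 2.0000e-03 4.4510e-01] 0.014748822089941906
4397 z 0.0223 mean [0.4978 0.1766 0.022 ] rect [491.3 174. ] [179.6  98.3] 25.5
4233
```

View pics/w6.png

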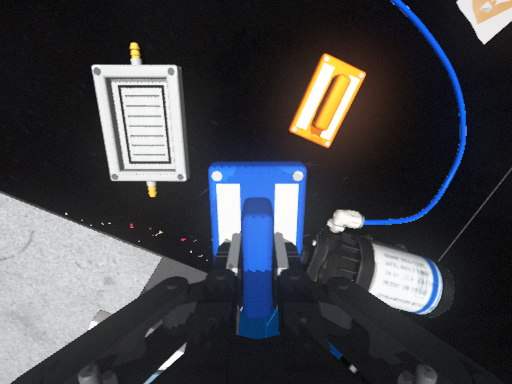

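The picture shows the holder at (140,123), clear of the cassette. The orange cassette is untouched at (328,100). I'll refine the rim and pocket centre without the nipples, and where the cassette sits in the hand.

```bash
python3 - <<'E'
from h import *
z=np.load('w6.npz');P=z['P'];a=np.radians(25.5);c0=np.array([.4913,.174])
def fr(p): d=p[:,:2]-c0; return np.c_[d@[np.cos(a),np.sin(a)],d@[-np.sin(a),np.cos(a)]]*1000
p=P.reshape(-1,3);f=fr(p);near=np.abs(f).max(1)<85
r=near&(p[:,2]>.018)&(p[:,2]<.027);side=r&(np.abs(f[:,1])>20)
print('rim x ext',f[side,0].min(),f[side,0].max(),'y ext',f[side,1].min(),f[side,1].max())
x0=(f[side,0].min()+f[side,0].max())/2;y0=(f[side,1].min()+f[side,1].max())/2
print('rim centre',c0+np.array([np.cos(a)*x0-np.sin(a)*y0,np.sin(a)*x0+np.cos(a)*y0])/1000, cv2.minAreaRect((p[side,:2]*1000).astype(np.float32)))
fl=near&(p[:,2]>.003)&(p[:,2]<.0125)&(abs(f[:,0])<57)&(abs(f[:,1])<38)
print('floor',np.median(p[fl,2]),cv2.minAreaRect((p[fl,:2]*1000).astype(np.float32)))
s=manip.get_state();T=s['tcp_pos'];print(T,s['orientation'])
q=p[(np.hypot(p[:,0]-T[0]-.01,p[:,1]-T[1])<.08)];q=q[(q[:,2]-T[2]>0)&(q[:,2]-T[2]<.035)]
print('plate',np.median(q[:,2])-T[2],cv2.minAreaRect((q[:,:2]*1000).astype(np.float32)))
E
```

```text
rim x ext -68.50612694897593 69.08424791289617 y ext -49.19169310263084 49.147984489408735
rim centre [0.49157031 0.17410472] ((491.5683898925781, 174.11666870117188), (137.62060546875, 98.31037902832031), 25.476289749145508)
floor 0.008796930308575535 ((490.44329833984375, 176.1827392578125), (109.936279296875, 67.88658905029297), 25.560810089111328)
[0.50635206 0.02493956 0.19682388] [3.14147537e+00 1.98423641e-03 4.45121030e-01]
plate 0.018244997203999885 ((506.32904052734375, 26.432952880859375), (94.98494720458984, 56.208072662353516), 25.7828426361084)
```

The measurements agree with the known sizes: rim 137.6x98.3 centred at (0.4916, 0.1741) at 25.5°, and plate centre (0.5063, 0.0264) at 25.8°. The shift in tool axes is +50, -140, turn +0.005. I'll go over the holder and down to just above the rim.

```bash
python3 -m crank '[[[0,5,-14,0,0],[0,15,-42,0,0.005],[0,27,-76,0,0.005],[0,38,-108,0,0.005],[0,46,-130,0,0.005],[0,50,-139,0,0.005],[0,50,-140,0,0.005],[0,50,-140,20,0.005],[0,50,-140,50,0.005],[0,50,-140,80,0.005],[0,50,-140,105,0.005],[0,50,-140,120,0.005]]]'
python3 -m crank '[[[0,0,0,15,0],[0,0,0,28,0],[0,0,0,36,0],[0,0,0,40,0],[0,0,0,40,0],[0,0,0,40,0]]]'
python3 - <<'E'
from h import *
c=cam('wrist','w7.png');P=pts(c);p=P.reshape(-1,3);s=manip.get_state();T=s['tcp_pos'];print(s['t'],T,s['orientation'],s['wrist_force'])
q=p[(np.hypot(p[:,0]-T[0]-.01,p[:,1]-T[1])<.08)];q=q[(q[:,2]-T[2]>.012)&(q[:,2]-T[2]<.026)]
print('plate',np.median(q[:,2]),cv2.minAreaRect((q[:,:2]*1000).astype(np.float32)))
E
```

```text
t: 8.8
tcp_pos: [0.4904, 0.1691, 0.0742]
orientation: [3.14, 0.006, 0.437]
wrist_force: [-0.5, 0.1, -1.4]
finger_gap: 0.0149
grip_force: 60.1
t: 9.3
tcp_pos: [0.4924, 0.1741, 0.0382]
orientation: [3.141, -0.001, 0.441]
wrist_force: [0.2, 0.3, -1.1]
finger_gap: 0.0147
grip_force: 60.1
9.35 [0.49265337 0.17450558 0.03852995] [ 3.14120781e+00 -1.76320319e-03  4.41618149e-01] [ 1.04204028  0.17595952 -0.49045919]
plate 0.05671416186732815 ((492.5940246582031, 174.88839721679688), (94.9103012084961, 56.18924331665039), 25.254600524902344)
```

View pics/w7.png

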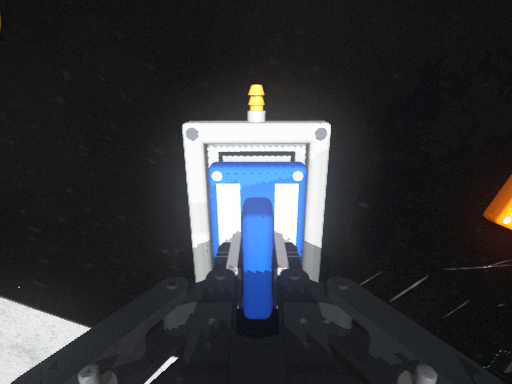

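The cassette sits centrally over the pocket, evenly between the rims at (186–328), and is within 1 mm by measurement. The underside is at 0.0407, so it needs about 33 mm down. I'll lower it slowly.

```bash
python3 -m crank '[[[0,-1,0,6,0],[0,-1,0,14,0],[0,-1,0,20,0],[0,-1,0,25,0],[0,-1,0,28,0],[0,-1,0,30,0],[0,-1,0,31,0],[0,-1,0,32,0],[0,-1,0,32,0],[0,-1,0,32,0]]]'
python3 - <<'E'
from h import *
c=cam('wrist');P=pts(c);p=P.reshape(-1,3);s=manip.get_state();T=s['tcp_pos'];print(s['t'],T,s['orientation'],s['wrist_force'])
q=p[(np.hypot(p[:,0]-T[0]-.01,p[:,1]-T[1])<.08)];f=(q[:,:2]-[.4916,.1741])@np.array([[.9027,-.4303],[.4303,.9027]])
m=(abs(f[:,0])<54)&(abs(f[:,1])<.032)&(f[:,0]>.036)
q=q[m];q=q[(q[:,2]>.004)&(q[:,2]<.04)];print(np.histogram(q[:,2],bins=np.arange(.004,.041,.002)))
E
```

```text
t: 10.18
tcp_pos: [0.4905, 0.1739, 0.0062]
orientation: [3.141, 0.001, 0.442]
wrist_force: [-2.0, -0.4, 4.8]
finger_gap: 0.0149
grip_force: 60.9
10.2333 [0.49052263 0.1739503  0.00620704] [3.14126246e+00 5.96797345e-04 4.41941714e-01] [-3.57121463 -1.26158006  5.8099027 ]
(array([  55,  180, 1268,   96,  140,  219,  424,  315,  987, 2561, 1334,
         44,    0,    0,    0,    0,    0,    0]), array([0.004, 0.006, 0.008, 0.01 , 0.012, 0.014, 0.016, 0.018, 0.02 ,
       0.022, 0.024, 0.026, 0.028, 0.03 , 0.032, 0.034, 0.036, 0.038,
       0.04 ]))
```

There's 6 N of contact and the plate top is at about 0.024, so it's on the floor. I'll release gently and rise.

```bash
python3 -m crank '[[[20,0,0,0,0],[28,0,0,0,0],[36,0,0,0,0],[44,0,0,0,0],[50,0,0,0,0],[50,0,0,0,0],[50,0,0,-10,0],[50,0,0,-30,0],[50,0,0,-60,0],[50,0,0,-95,0],[50,0,0,-120,0],[50,0,0,-130,0]]]'
python3 -m crank '[[[50,-20,0,-10,0],[50,-40,0,-20,0],[50,-40,0,-20,0],[50,-40,0,-20,0]]]'
python3 - <<'E'
from h import *
c=cam('wrist','w8.png');P=pts(c);p=P.reshape(-1,3);I=c['pixels'].astype(int).reshape(-1,3)
d=(p[:,:2]-[.4916,.1741]);f=d@np.array([[.9027,-.4303],[.4303,.9027]])
blk=(abs(f[:,0])<.060)&(abs(f[:,1])<.040)&(p[:,2]>.0)&(p[:,2]<.06)
m=blk&(p[:,2]<.03)&(I[:,0]-I[:,2]>60)
bar=blk&(p[:,2]>.043)
for n,k in(('plate blue',m),('bar',bar)):
    print(n,k.sum(),np.median(p[k,2]),cv2.minAreaRect((p[k,:2]*1000).astype(np.float32)))
t=blk&(p[:,2]>.02)&(p[:,2]<.03)&(abs(f[:,0])<.044)&(abs(f[:,1])<.025)
A=np.c_[f[t],np.ones(t.sum())];print('tilt',np.linalg.lstsq(A,p[t,2],rcond=None)[0],'rim z',np.median(p[(abs(f[:,1])>.04)&(abs(f[:,1])<.047)&(abs(f[:,0])<.06)&(p[:,2]<.04),2]))
E
```

```text
t: 11.23
tcp_pos: [0.4937, 0.1755, 0.1408]
orientation: [3.14, -0.008, 0.442]
wrist_force: [1.0, 0.5, 0.8]
finger_gap: 0.0501
grip_force: 0.0
t: 11.57
tcp_pos: [0.4542, 0.1563, 0.1559]
orientation: [3.14, -0.001, 0.442]
wrist_force: [0.5, -0.1, 0.6]
finger_gap: 0.0494
grip_force: 0.0
plate blue 1623 0.024452365356621153 ((490.3124084472656, 175.44464111328125), (95.50057983398438, 56.6048583984375), 25.22383689880371)
bar 1036 0.05417288208592418 ((490.4133605957031, 174.3892364501953), (60.62247085571289, 16.549915313720703), 25.611848831176758)
tilt [-0.00090782  0.00111193  0.02500298] rim z 0.022668516964764726
```

View pics/w8.png

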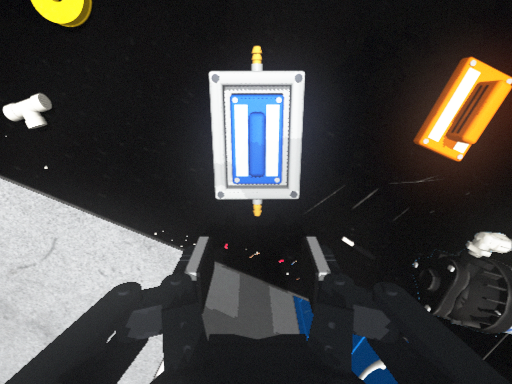

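The cassette lies inside the pocket at (257,140). Its plate is 2 mm above the rim, tilt is about 0.001, it's square to within about 0.3°, and the robot is clear.

```bash
python3 -c "
from bench import manip
print(manip.job_done())"
```

```text
the job is handed in; nothing more can be done
None
```

The blue cassette lies flat and square on the holder's pocket floor, the orange one was left where it stood, and the job was handed in at about 11.6 s; the first grasp closed on top of the bar because the reported TCP sits about 24 mm below the real fingertips, and the second, corrected for that, held.

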